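Park the lens holder in its rail detent and lock it

TASK

Push the lens holder along its rail (the upright plate at its back is there to push on) until it drops into the notch beside the steel index post; do not run it out past the notch. Once it has dropped in, press its locking flap all the way down and move the hand clear. It is all pushing and pressing: do not lift the holder, and leave everything else on the shelf where it stands.

Things in the scene. Friction and masses are not known exactly. Their poses are not given: they have to be found in the camera images.
- rail: Fixed rail; position and yaw differ per start. Grey base plate 96 (x) x 360 mm (y), 8 mm thick; origin at its centre on the shelf surface, z up. Along its y axis runs an aluminium bar 24 mm wide, top 22 mm above the shelf, with a black end block (50 mm wide, top 38 mm above the shelf) at each end. The holder is to travel towards rail +y.
- detent (a point): Centre of the only notch, a 15 mm gap across the bar, at rail y = +45 mm on the rail's centre line, at bar-top height (22 mm above the shelf). The holder is parked when its centre is over this point. A steel index post 12 x 8 mm, 70 mm tall, stands beside it at rail x = +66 mm, y = +45 mm.
- lens_carriage (a joint): Travel of the holder along rail +y, m: 0 = holder centre at rail y -85 mm, 0.130 = centred in the notch, 0.185 = far end. Starts at 0 to 0.055. Sliding takes about 1.5 N. Within about 5 mm of the notch centre it falls in by itself and the push force dips; climbing out on the far side takes about 10 to 17 N.
- lens_holder (a joint): Height of the holder, in m: 0 riding on top of the bar, about -0.0045 when dropped into the notch, positive when lifted off (nothing keeps it down but its weight of 0.5 to 0.8 kg; it cannot tip or turn).
- holder_centre (a point): Top centre of the silver teleconverter (62 mm across, top 94 mm above the shelf) standing in a steel spring clip on the holder. The holder is a black saddle 80 x 80 mm straddling the bar, 13 to 48 mm above the shelf, axes parallel to the rail's. A small steel pointer on the middle of its +x side comes level with the index post when parked.
- push_face (a point): Middle of the rear (rail -y) face of the aluminium push plate that stands upright at the holder's back, square to the rail. Plate 64 mm wide (rail x), 6 mm thick, from 26 to 98 mm above the shelf; this point is 70 mm above the shelf, 46 mm behind the holder's centre.
- flap_hinge (a point): Hinge line of the locking flap, on the holder's rail -x side: 47 mm from the holder's centre line, level with its centre along the rail, 58 mm above the shelf while the holder rides on the bar, 53.5 mm once it has dropped. Hinge axis along rail y.
- flap_pad (a point): On the upper side of the locking flap, 45 mm out from its hinge. The flap is an aluminium plate 58 mm long from the hinge, 30 mm wide, 5 mm thick.
- lock_flap (a joint): Angle of the locking flap, in rad: 0 up (pointing out to rail -x and 32 degrees up), 0.56 fully down (level, locked). Starts between 0 and 0.08, stays where it is left; about 3 N down on its outer half moves it.
- uv_filter: Bystander, loose, to be left alone: UV filter lying flat: black-rimmed glass disc 72 mm across, 8 mm thick. Origin at the centre of its underside.
- hot_shoe_level: Bystander, loose, to be left alone: small black plastic hot-shoe bubble level, 24 x 24 mm, 21 mm tall. Origin at the centre of its underside.
- battery: Bystander, loose, to be left alone: grey camera battery lying flat, 38 x 56 mm, 21 mm tall. Origin at the centre of its underside.
- lens_cap: Bystander, loose, to be left alone: black lens cap lying flat, 68 mm across, 10 mm thick. Origin at the centre of its underside.
- spare_lens: Bystander, loose, to be left alone: black lens standing upright, 72 mm across, 84 mm tall. Origin at the centre of its underside.
- blower: Bystander, loose, to be left alone: teal hard silicone blower standing on its base, bulb 62 mm across, 125 mm tall with the nozzle up. Origin at the centre of its underside.
- card_case: Bystander, loose, to be left alone: grey memory card case lying flat, 62 x 45 mm, 14 mm tall. Origin at the centre of its underside.

How it is judged:
On the way, in this order (a step that is already met when the one before it is completed fails the run):
1. the holder has dropped into the notch with the flap still up (value of joint lens_carriage between 0.127 and 0.133 m and value of joint lens_holder below -0.003 m and value of joint lock_flap below 0.2 rad), for 0.2 s.
2. the flap is pressed down with the holder in the notch (value of joint lens_carriage between 0.127 and 0.133 m and value of joint lens_holder below -0.003 m and value of joint lock_flap above 0.46 rad), for 0.2 s.
At the end, for the whole second after the job is handed in: The holder rests in the notch (within 3 mm of its centre along the rail, dropped by more than 3 mm) and the locking flap is down (more than 0.46 of 0.56 rad) (all of step 2 and velocity of joint lens_carriage below 0.01 m/s); the robot touches nothing.
It fails at once if the holder is run out past the notch (more than 8 mm beyond its centre) (value of joint lens_carriage above 0.138 m).
It fails at once if the holder is lifted more than 6 mm off the bar (value of joint lens_holder above 0.006 m).
It fails at once if the flap is pressed down before the holder is in the notch (value of joint lock_flap above 0.3 rad and value of joint lens_holder above -0.001 m).
It fails at once if a bystander on the shelf is moved by more than 20 mm (distance of any of uv_filter, hot_shoe_level, battery, lens_cap, spare_lens, blower, card_case from where it was at the start of the episode above 0.02 m).
It also fails if it takes over 45 s, if anything falls off the work surface, if the arm or the gripper's body presses on something with over 40 N, if the wrist force passes 120 N, or if a joint passes its speed limit or range.

ROBOT

A 6-joint arm with a two-finger parallel gripper is mounted at the origin on the work surface. World frame = base frame: x ahead of the robot, y to its left, z up, the work surface at z = 0. Lengths are in m, angles in rad, forces in N, time in s.
With the tool pointing down it reaches from about 0.275 to 0.875 m from the base axis. Payload 12.5 kg.
Tool frame: the origin (TCP) lies at the very end of the fingers, on their centre line; the grasp point (between the pads) lies 19 mm behind it; z points along the fingers, y is the line along which they close (so a half turn about z gives the same grasp; the last joint's range is limited). The gripper opens to 85 mm and grips with 20 to 120 N. Pads are 22 mm wide; open, the fingers measure 114 mm over their backs; the gripper's body (76 mm by 85 mm) begins 54 mm behind the grasp point. The pads swing forward as they close: fully open they stand 13 mm farther back than shut.
Start: joints at [-1.204, 0.351, 1.652, -0, 1.139, -0.085], TCP at [0.24, -0.495, 0.231] pointing down, gripper open.
Joint ranges: [-2.75, 2.75], [-0.79, 2.1], [0.01, 2.65], [-1.57, 4.71], [0.07, 3.14], [-2.87, 2.87]. Speed limits (rad/s): [2.22, 2.22, 2.79, 3.14, 3.14, 3.14].

INTERFACE

Orientations are given as a 3x3 rotation matrix whose columns are the frame's x, y, z axes.
In Python, from bench import manip gives the robot as it stands. Calls block until the motion is done:
- manip.move_ptp(position, orientation): joint-space move of the TCP to a pose.
- manip.move_l(position, attitude=None, max_speed=0.15): straight line of the TCP; attitude=None keeps the orientation; max_speed is the mean speed in m/s.
- manip.move_j(angles): joint-space move.
- manip.set_gripper(opening, effort=None): opening from 0.0 (shut) to 1.0 (fully open); effort is the grip in N (None keeps the last); returns when the fingers have stopped.
- manip.dwell(seconds).
- manip.inverse_kinematics(position, orientation): joint angles nearest the present ones, or None.
- manip.grab_frame(name): name is "scene" or "top" or "wrist"; returns (picture, depth): 400x640x3 uint8, red, green, blue; 400x640 float32, m along the optical axis (not along the pixel's ray), 0 where there is no reading.
- manip.get_calibration(name): a dict with "camera_matrix" (3x3 intrinsics, pixels), "R" (3x3) and "t" (3): a world point X has camera coordinates R X + t. Camera axes: x right, y down, z forward; pixel columns grow to the right and rows downward; lengths in m; the calibration is good to about 2 mm. A picture is of the moment at which its call begins: read the wrist's pose just before it. get_calibration takes no time and is no camera call; for the wrist camera it gives the pose at the moment of the call.
A pose or a line that the arm cannot do raises manip.Unreachable and nothing moves.
- manip.sign_off(): hands the job in; it is judged then, once.
Trained networks look in the newest picture that a camera, given by its name, has taken for a name from the list of things; names that differ only in an ending like _2 or _b are one class to them, and where a whole thing is asked for, a point or a joint stands for the part that bears it (a point fixed in the world has none). Each returns a list of dicts, best first, with "confidence" (0 to 1); they miss things now and then, are a little off and sometimes report something else, mostly with a low value. They report only what shows in the picture. A call takes as long as a camera call.
- manip.look_for(camera, name): "at" ([x, y, z] in m, in world coordinates, good to about 4 mm: the middle of the surface that is visible of it).
Readings, each from a call of its own:
- manip.current_time(): time.
- manip.current_qpos(): joint angles.
- manip.current_joint_vel(): joint speeds.
- manip.current_joint_torque(): joint torques, N m.
- manip.current_ee_pos(): TCP position.
- manip.current_tcp_rot(): TCP orientation.
- manip.current_force(): force on the tool from outside, world axes, zero at the start.
- manip.current_ft_torque(): the same for the moment, N m.
- manip.current_grip_width(): opening from 0.0 (shut) to 1.0 (fully open).
- manip.current_grip_force(): force on a finger pad.
Only numpy, scipy, OpenCV 4.12 (cv2) and the standard library are available. Lean on these libraries where they do the work, as an engineer would, in place of code of your own. Each camera call takes 0.05 s, during which the arm holds its last target. There are 200 camera calls.

## Working session

There is one attempt and no reset: what is moved stays moved. The work goes in short steps, each a Python script; the robot and the scene stay as the last script left them, time stands still between calls to the robot, and variables do not carry over. Pictures are saved under pics/ and viewed, at most 10 in all, crops included, and the job is handed in when it is done.

```bash
mkdir -p pics; python3 - <<'E'
from bench import manip
import cv2,numpy as np
for c in ["scene","top"]:
    p,d=manip.grab_frame(c); cv2.imwrite(f"pics/{c}0.png",p[:,:,::-1]); np.save(f"pics/{c}d.npy",d)
    for n in ["rail","detent","holder_centre","push_face","flap_hinge","flap_pad","lens_holder","uv_filter","hot_shoe_level","battery","lens_cap","spare_lens","blower","card_case"]:
        r=manip.look_for(c,n)
        print(c,n,[(np.round(q["at"],3).tolist(),round(q["confidence"],2)) for q in r[:2]])
print(manip.current_time())
E
```

```text
scene rail [([0.607, -0.045, 0.017], 0.82), ([0.593, 0.421, 0.049], 0.62)]
scene detent [([0.802, -0.006, 0.088], 0.67)]
scene holder_centre [([0.593, -0.063, 0.073], 0.96)]
scene push_face [([0.59, -0.06, 0.075], 0.76)]
scene flap_hinge []
scene flap_pad [([0.519, -0.018, 0.075], 0.54)]
scene lens_holder [([0.592, -0.062, 0.073], 0.65)]
scene uv_filter [([0.668, -0.167, 0.009], 0.67), ([0.518, -0.02, 0.076], 0.52)]
scene hot_shoe_level [([0.596, -0.063, 0.075], 0.66), ([0.702, -0.07, 0.021], 0.46)]
scene battery [([0.442, -0.014, 0.022], 0.73)]
scene lens_cap [([0.493, 0.142, 0.009], 0.76), ([0.666, -0.169, 0.008], 0.52)]
scene spare_lens [([0.8, -0.005, 0.089], 0.84)]
scene blower [([0.593, 0.426, 0.054], 0.83), ([0.669, -0.169, 0.009], 0.42)]
scene card_case [([0.545, -0.4, 0.013], 0.65)]
top rail [([0.588, -0.021, 0.01], 0.85), ([0.566, -0.044, 0.078], 0.6)]
top detent [([0.541, -0.4, 0.015], 0.69), ([0.586, -0.018, 0.011], 0.55)]
top holder_centre [([0.562, -0.045, 0.081], 0.64), ([0.539, -0.396, 0.013], 0.43)]
top push_face [([0.563, -0.044, 0.08], 0.65)]
top flap_hinge [([0.562, -0.049, 0.081], 0.68), ([0.587, -0.02, 0.01], 0.49)]
top flap_pad [([0.517, -0.017, 0.071], 0.59)]
top lens_holder [([0.561, -0.044, 0.084], 0.64)]
top uv_filter [([0.662, -0.164, 0.008], 0.75)]
top hot_shoe_level []
top battery [([0.43, -0.012, 0.018], 0.91)]
top lens_cap [([0.488, 0.149, 0.012], 0.91)]
top spare_lens [([0.778, 0.013, 0.084], 0.78)]
top blower [([0.576, 0.426, 0.062], 0.67), ([0.701, -0.064, 0.021], 0.67)]
top card_case [([0.539, -0.398, 0.014], 0.6), ([0.573, 0.425, 0.063], 0.26)]
1.5
```

View pics/top0.png

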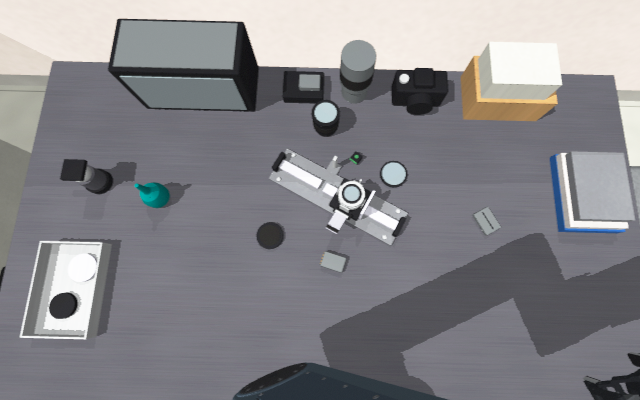

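View pics/scene0.png

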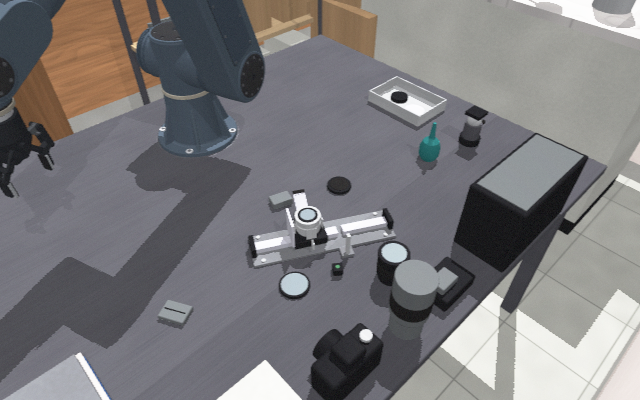

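```bash
cat > h.py <<'E'
from bench import manip
import cv2,numpy as np
def cloud(cam):
    c=manip.get_calibration(cam); p,d=manip.grab_frame(cam)
    K,R,t=[np.array(c[k]) for k in("camera_matrix","R","t")]
    v,u=np.mgrid[:400,:640]
    X=np.stack([(u-K[0,2])/K[0,0]*d,(v-K[1,2])/K[1,1]*d,d],-1)
    W=(X-t.ravel())@R; W[d<=0]=np.nan
    return p,W
def blocks(W,p):  # end blocks: dark, top 38 mm
    m=(W[...,2]>.033)&(W[...,2]<.043)&(p.max(2)<70)&(np.hypot(W[...,0]-.588,W[...,1]+.02)<.25)
    n,l,s,c=cv2.connectedComponentsWithStats(m.astype(np.uint8))
    for i in range(1,n):
        if s[i,4]>15: q=W[l==i]; print("blk",s[i,4],c[i].round(),q.mean(0).round(4),np.ptp(q,0).round(3))
def plate(W):
    m=(W[...,2]>.004)&(W[...,2]<.012)&(np.hypot(W[...,0]-.588,W[...,1]+.02)<.22)
    m=cv2.morphologyEx(m.astype(np.uint8),cv2.MORPH_OPEN,np.ones((3,3)))
    n,l,s,c=cv2.connectedComponentsWithStats(m)
    for i in range(1,n):
        if s[i,4]>60: print("plate",s[i,4],c[i].round(),cv2.minAreaRect((W[l==i][:,:2]*1000).astype(np.float32)))
def down(yx):  # tool x axis at angle yx in the world plane, z down
    x=np.array([np.cos(yx),np.sin(yx),0]);z=np.array([0,0,-1.]);return np.stack([x,np.cross(z,x),z],1)
E
python3 - <<'E'
from h import *
p,W=cloud("top"); blocks(W,p); plate(W)
a=np.radians(60)
for k in [0,90,180,270]:
    q=manip.inverse_kinematics([.52,-.03,.40],down(a+np.radians(k))); print(k,q)
print(manip.current_tcp_rot())
c=manip.get_calibration("wrist");print(-np.array(c["R"]).T@np.array(c["t"]).ravel(),c["R"],c["camera_matrix"])
E
```

```text
blk 34 [327. 130.] [0.7636 0.0133 0.0383] [0.022 0.063 0.009]
blk 88 [278. 160.] [0.6772 0.1349 0.0369] [0.047 0.029 0.008]
blk 94 [399. 226.] [ 0.5156 -0.172   0.037 ] [0.045 0.028 0.007]
plate 1641 [309. 180.] ((645.961669921875, 52.52349853515625), (185.9220428466797, 117.83885192871094), 63.44070053100586)
plate 517 [393. 173.] ((658.8330078125, -166.21595764160156), (67.34835815429688, 69.59270477294922), 84.00829315185547)
plate 393 [387. 208.] ((565.3002319335938, -148.66651916503906), (96.15453338623047, 32.5447883605957), 62.023460388183594)
plate 538 [374. 228.] ((515.568115234375, -111.24776458740234), (118.95035552978516, 37.01880645751953), 62.45454025268555)
plate 157 [268. 228.] ((505.8811950683594, 152.2604217529297), (32.05706024169922, 58.21056365966797), 21.785442352294922)
plate 104 [273. 242.] ((472.82635498046875, 136.57562255859375), (36.986263275146484, 36.015995025634766), 83.61262512207031)
0 [-1.47022070e-01  1.75946286e-01  1.47028125e+00 -4.44089210e-16
  1.49536512e+00  3.76576706e-01]
90 [-1.47022070e-01  1.75946286e-01  1.47028125e+00 -4.44089210e-16
  1.49536512e+00 -1.19421962e+00]
180 [-1.47022070e-01  1.75946286e-01  1.47028125e+00 -4.44089210e-16
  1.49536512e+00 -2.76501595e+00]
270 [-1.47022070e-01  1.75946286e-01  1.47028125e+00 -4.44089210e-16
  1.49536512e+00  1.94737303e+00]
[[ 8.99658892e-01  4.36593493e-01  5.05807386e-06]
 [ 4.36593493e-01 -8.99658891e-01  3.81335315e-05]
 [ 2.11993928e-05 -3.20988486e-05 -9.99999999e-01]]
[ 0.29941834 -0.46644653  0.37342564] [[ 4.36313524e-01 -8.99794649e-01  3.13794909e-04]
 [-8.68587551e-01 -4.21089995e-01  2.61225730e-01]
 [-2.34917378e-01 -1.14248877e-01 -9.65277690e-01]] [[298.7888217    0.         321.48730874]
 [  0.         298.7888217  200.42933071]
 [  0.           0.           1.        ]]
```

```bash
python3 - <<'E'
from h import *
manip.set_gripper(0.0)
manip.move_ptp([.654,-.05,.33],down(np.radians(62.2-90)))
p,W=cloud("wrist"); cv2.imwrite("pics/w1.png",p[:,:,::-1]); blocks(W,p); plate(W)
for n in ["holder_centre","push_face","flap_pad","flap_hinge","detent"]:
    print(n,[(np.round(q["at"],4).tolist(),round(q["confidence"],2)) for q in manip.look_for("wrist",n)[:2]])
a=np.radians(62.2);y=np.array([np.cos(a),np.sin(a)]);x=np.array([y[1],-y[0]]);o=np.array([.5964,-.0186])
Q=W[...,:2]-o; rx=Q@x; ry=Q@y; z=W[...,2]
def st(n,m): print(n,m.sum(),"x",np.nanpercentile(rx[m],[2,50,98]).round(4),"y",np.nanpercentile(ry[m],[2,50,98]).round(4),"z",np.nanpercentile(z[m],[2,50,98]).round(4))
near=(abs(rx)<.06)&(abs(ry)<.2)
st("z>.09",near&(z>.089)&(z<.105)); st("bar",near&(z>.019)&(z<.025)&(abs(rx)<.03))
st("post",(abs(rx-.066)<.02)&(abs(ry-.045)<.03)&(z>.064)&(z<.075))
st("flap",(rx<-.055)&(rx>-.12)&(abs(ry)<.2)&(z>.05)&(z<.12))
hi=near&(z>.089)&(z<.105)
for lo in np.arange(-.12,.06,.006):
    m=hi&(ry>lo)&(ry<lo+.006)
    if m.sum()>5: print(round(lo,3),m.sum(),rx[m].min().round(3),rx[m].max().round(3))
print(manip.current_time(),manip.current_force())
E
```

```text
blk 55 [254. 104.] [ 0.7741 -0.0089  0.0383] [0.041 0.033 0.009]
blk 44 [330. 181.] [ 0.628  -0.052   0.0382] [0.016 0.032 0.01 ]
blk 45 [359. 181.] [ 0.6084 -0.0892  0.0385] [0.015 0.03  0.009]
blk 249 [206. 206.] [0.6818 0.1315 0.0371] [0.046 0.03  0.008]
blk 255 [434. 206.] [ 0.5204 -0.1739  0.0369] [0.045 0.032 0.006]
plate 1824 [386. 123.] ((661.416259765625, -165.67910766601562), (70.71380615234375, 70.09908294677734), 60.86362075805664)
plate 4821 [269. 198.] ((645.1219482421875, 37.58863067626953), (214.01585388183594, 120.99053955078125), 62.50969314575195)
plate 1502 [397. 182.] ((574.208251953125, -132.41275024414062), (137.9625701904297, 36.756866455078125), 62.34774398803711)
plate 814 [404. 221.] ((505.99114990234375, -129.47653198242188), (78.89659881591797, 31.072301864624023), 62.37796401977539)
holder_centre []
push_face [([0.5883, -0.0553, 0.0913], 0.95)]
flap_pad [([0.5891, -0.0569, 0.0862], 0.67), ([0.5362, -0.0329, 0.0621], 0.64)]
flap_hinge [([0.5885, -0.0588, 0.0849], 0.86)]
detent [([0.6057, -0.0323, 0.0106], 0.63)]
z>.09 1853 x [-0.0248  0.0053  0.0328] y [-0.0807 -0.0396 -0.0081] z [0.0915 0.0942 0.0976]
bar 2162 x [-0.0076  0.0043  0.0158] y [-0.1672  0.0585  0.1677] z [0.0196 0.0214 0.0235]
post 60 x [0.0645 0.0699 0.0753] y [0.041  0.0447 0.049 ] z [0.0648 0.0693 0.0706]
flap 40 x [-0.0773 -0.0625 -0.0554] y [-0.051  -0.0494 -0.0455] z [0.0657 0.07   0.0775]
-0.084 132 -0.028 0.036
-0.078 123 -0.028 0.036
-0.066 92 -0.015 0.022
-0.06 147 -0.021 0.028
-0.054 162 -0.024 0.031
-0.048 197 -0.027 0.034
-0.042 190 -0.027 0.034
-0.036 201 -0.027 0.034
-0.03 192 -0.026 0.033
-0.024 172 -0.023 0.032
-0.018 150 -0.018 0.029
-0.012 88 -0.013 0.023
-0.006 6 0.001 0.007
4.8167 [-0.31903444 -0.21778116  0.13670801]
```

View pics/w1.png

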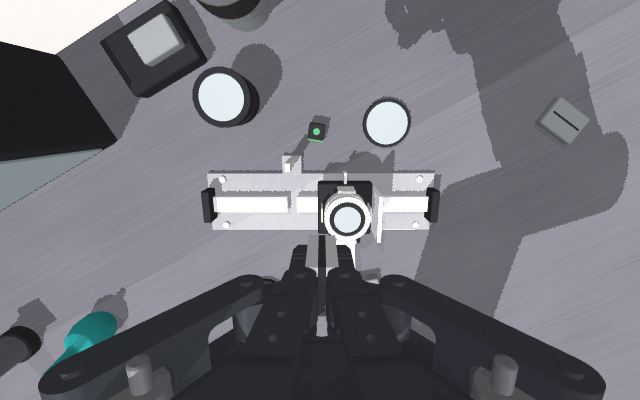

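```bash
cat >> h.py <<'E'
a=np.radians(62.15);ry_=np.array([np.cos(a),np.sin(a)]);rx_=np.array([ry_[1],-ry_[0]]);o=np.array([.600,-.0205])
def P(x,y,z): return [*(o+x*rx_+y*ry_),z]
T=down(a-np.pi/2)
def F(): return float(np.array(manip.current_force())[:2]@ry_)
E
python3 - <<'E'
from h import *
manip.move_ptp(P(0,-.13,.15),T); manip.move_l(P(0,-.13,.058))
f0=F(); y=-.115; manip.move_l(P(0,y,.058)); print("f0",f0,F())
while y<-.075:
    y+=.0015; manip.move_l(P(0,y,.058),max_speed=.03)
    f=F()-f0
    if abs(f)>.7: break
print("contact",y,f,manip.current_time())
yc=y; L=[]
while y<yc+.064:
    y+=.008; manip.move_l(P(0,y,.058),max_speed=.04); L.append((round(y,4),round(F()-f0,2)))
print(L,manip.current_time())
p,W=cloud("wrist"); cv2.imwrite("pics/w2.png",p[:,:,::-1])
Q=W[...,:2]-o; rx=Q@rx_; ry=Q@ry_; z=W[...,2]
m=(abs(rx)<.04)&(z>.089)&(z<.105)&(ry>y+.01)&(ry<.1)
print("hi y",np.nanpercentile(ry[m],[1,2,50,98,99]).round(4),m.sum())
E
```

```text
f0 -1.172477360892364 0.3587776325492298
contact -0.1135 1.1797564136173009 7.0
[(-0.1055, 0.55), (-0.0975, 1.94), (-0.0895, 1.0), (-0.0815, 1.63), (-0.0735, 0.97), (-0.0655, 1.05), (-0.0575, 1.12), (-0.0495, 0.54)] 9.8
hi y [-0.0318 -0.0314  0.0134  0.0425  0.0435] 13691
```

View pics/w2.png

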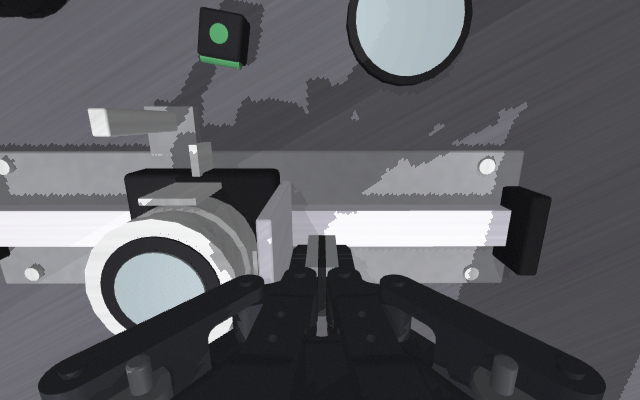

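```bash
cat >> h.py <<'E'
def see(ymin):
    p,W=cloud("wrist"); Q=W[...,:2]-o; rx=Q@rx_; ry=Q@ry_; z=W[...,2]
    m=(abs(rx)<.04)&(z>.08)&(z<.105)&(ry>ymin)&(ry<.12)
    pl=m&(ry<np.nanpercentile(ry[m],1)+.006); r=m&(ry>np.nanpercentile(ry[m],1)+.012)
    hy,hx=np.histogram(z[r],np.arange(.08,.105,.001)); 
    return [np.nanpercentile(ry[pl],2).round(4),np.nanpercentile(z[pl],95).round(4),np.nanpercentile(ry[r],99).round(4),hx[hy.argmax()].round(4),np.median(z[r]).round(4)],p
E
python3 - <<'E'
from h import *
y=-.0495; print(see(y+.01)[0])
while y<-.031:
    y+=.003; manip.move_l(P(0,y,.058),max_speed=.02)
print(y,see(y+.01)[0])
f=[]
while y<-.023:
    y+=.001; manip.move_l(P(0,y,.058),max_speed=.01); s=see(y+.01)[0]
    g=[F() for _ in range(5)]; print(round(y,4),s,np.mean(g).round(2),np.std(g).round(2))
print(manip.current_time())
E
```

```text
[np.float64(-0.0387), np.float64(0.1028), np.float64(0.0437), np.float64(0.093), np.float64(0.0941)]
-0.028499999999999987 [np.float64(-0.0177), np.float64(0.1028), np.float64(0.064), np.float64(0.094), np.float64(0.0941)]
-0.0275 [np.float64(-0.0168), np.float64(0.1026), np.float64(0.0649), np.float64(0.093), np.float64(0.0941)] 0.38 0.0
-0.0265 [np.float64(-0.0158), np.float64(0.1025), np.float64(0.0659), np.float64(0.093), np.float64(0.094)] -0.72 0.0
-0.0255 [np.float64(-0.0148), np.float64(0.1027), np.float64(0.0669), np.float64(0.093), np.float64(0.0939)] 0.35 0.0
-0.0245 [np.float64(-0.0143), np.float64(0.1047), np.float64(0.0738), np.float64(0.09), np.float64(0.0901)] 0.34 0.0
-0.0235 [np.float64(-0.0134), np.float64(0.1045), np.float64(0.0737), np.float64(0.09), np.float64(0.09)] -0.2 0.0
-0.0225 [np.float64(-0.0121), np.float64(0.104), np.float64(0.0738), np.float64(0.09), np.float64(0.09)] -0.37 0.0
13.85
```

```bash
python3 - <<'E'
from h import *
manip.move_l(P(0,-.05,.058)); manip.move_l(P(0,-.06,.15))
manip.move_ptp(P(-.090,.045,.14),T)
p,W=cloud("wrist"); cv2.imwrite("pics/w3.png",p[:,:,::-1])
Q=W[...,:2]-o; rx=Q@rx_; ry=Q@ry_; z=W[...,2]
m=(abs(rx)<.05)&(abs(ry-.045)<.06)&(z>.083)&(z<.105); print(np.median(z[m]),np.nanpercentile(ry[m],[2,98]))
m=(rx<-.055)&(rx>-.12)&(abs(ry-.045)<.04)&(z>.05)&(z<.1)
print(m.sum(),np.nanpercentile(rx[m],[2,50,98]),np.nanpercentile(ry[m],[2,98]),np.nanpercentile(z[m],[2,50,98]))
print(manip.current_time(),manip.current_ee_pos(),manip.current_force())
E
```

```text
0.09020503045438226 [0.00013362 0.07199826]
2712 [-0.0971232  -0.07766951 -0.05610563] [0.03038779 0.05902468] [0.06007307 0.07176273 0.08393653]
15.6083 [0.54151556 0.06099235 0.13952568] [-0.00767416 -0.01311409 -0.44961719]
```

View pics/w3.png

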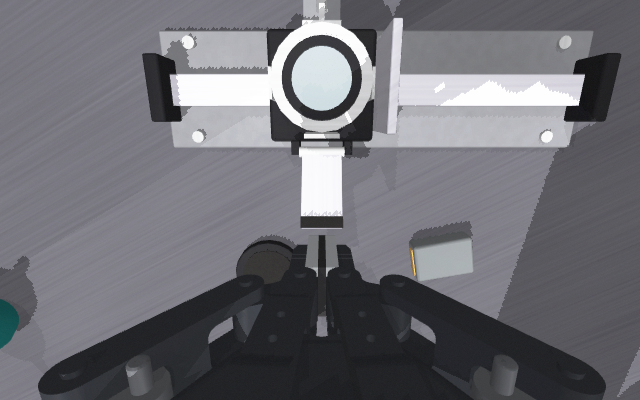

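The holder is in the notch: its pointer at about (322,8) is in line with the post. The flap is still up at (302–343, 150–228), centred at rail y ≈ 45 mm. Next I press it down.

```bash
python3 - <<'E'
from h import *
x=-.088; manip.move_l(P(x,.045,.14)); z=.09; manip.move_l(P(x,.045,z)); L=[]
while z>.051:
    z-=.002; manip.move_l(P(x,.045,z),max_speed=.03)
    f=manip.current_force()[2]; L.append((round(z,3),round(float(f),1)))
    if f>12 and z<.066: break
manip.dwell(.3); print(L,manip.current_force(),manip.current_ee_pos())
manip.move_l(P(x,.045,.15)); manip.move_l(P(-.09,.045,.17))
p,W=cloud("wrist"); cv2.imwrite("pics/w4.png",p[:,:,::-1])
Q=W[...,:2]-o; rx=Q@rx_; ry=Q@ry_; z=W[...,2]
m=(abs(rx)<.05)&(abs(ry-.045)<.06)&(z>.083)&(z<.105); print(np.median(z[m]),np.nanpercentile(ry[m],[2,98]))
m=(rx<-.06)&(rx>-.12)&(abs(ry-.045)<.04)&(z>.04)&(z<.1)
print(m.sum(),np.nanpercentile(rx[m],[2,50,98]),np.nanpercentile(z[m],[2,50,98]),np.polyfit(rx[m],z[m],1))
print(manip.current_time())
E
```

```text
[(0.088, -0.2), (0.086, 0.1), (0.084, 0.1), (0.082, 1.4), (0.08, 0.9), (0.078, 0.4), (0.076, 0.9), (0.074, 0.4), (0.072, -0.2), (0.07, 0.9), (0.068, 0.6), (0.066, 0.9), (0.064, 1.0), (0.062, 0.5), (0.06, 0.3), (0.058, 1.5), (0.056, 1.1), (0.054, 12.0)] [-5.63516317  2.36671144 13.08940242] [0.54307217 0.06063259 0.05467604]
0.09022886453261779 [9.82089554e-05 7.19997647e-02]
1734 [-0.10463579 -0.08257841 -0.06115769] [0.05404908 0.05563024 0.05816893] [-0.03416649  0.05295979]
22.2667
```

View pics/w4.png

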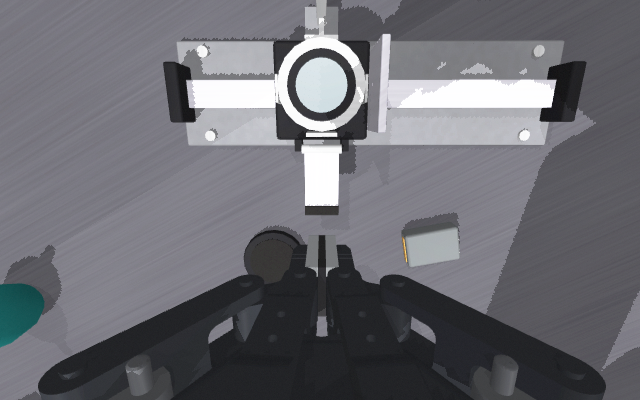

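The flap is level (slope about 0.03 rad), the holder is still dropped in the notch, and the hand is clear.

```bash
python3 -c "
from bench import manip
print(manip.sign_off())"
```

```text
the job is handed in; nothing more can be done
None
```

The holder is parked in the notch with its flap pressed level and the hand clear; I signed the job off at about 22 s, but the simulator returned no verdict.

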